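# Put the beaker, the dish and the vial back on their own stations

### The job

The glassware stands on the wrong equipment: put the beaker on the middle of the round stirrer, the petri dish on the middle of the square metal cooling block and the vial on the middle of the balance pan. Each station holds only one thing, so first stand one of them on free bench for the moment; set everything down gently and upright, and leave the timer and the tall screw-cap tube where they are.

Things in the scene. Friction and masses are not known exactly. Their poses are not given: they have to be found in the camera images.
- beaker: clear, empty glass beaker, open at the top, 52 mm in diameter, 68 mm tall, about 55 g; origin at the centre of its underside, z up. At the start it stands on the balance pan
- petri: closed round petri dish with a pale (whitish to pink) filling, 58 mm in diameter, 16 mm tall (the firm rim to grip is 55 mm across and reaches up to 13 mm), about 30 g; origin at the centre of its underside, z up. At the start it lies on the stirrer
- vial: brown vial with a black screw cap, body 28 mm in diameter and 52 mm tall, 62 mm tall with the cap (24 mm across), about 30 g; origin at the centre of its underside, z up. At the start it stands on the cooling block
- stirrer: low round black disc stirrer, fixed to the bench, 88 mm in diameter; origin at the centre of its underside, on its top a round flat dark pad 70 mm in diameter, whose surface lies 36 mm above the origin. The beaker belongs on its middle
- cold_block: square aluminium cooling block on a black foot, fixed to the bench, 100 x 100 mm at the foot, flat top 94 x 94 mm; origin at the centre of its underside, flat top 36 mm above it; x and y along its sides. The petri dish belongs on its middle
- balance: white laboratory balance, fixed to the bench, 150 mm long (x) and 124 mm wide (y), with a round steel pan 92 mm in diameter and a display strip on its -x side; origin on the bench right below the middle of the pan, pan top 38 mm above it, housing top 31 mm; the housing reaches from x = -95 to +55 mm and y = -62 to +62 mm of the origin. The vial belongs on the middle of the pan
- timer: white square kitchen-type timer lying flat, 66 x 66 x 20 mm, loose; origin at the centre of its underside. Leave it alone
- tube: tall clear tube with a blue screw cap standing on the bench, 34 mm in diameter, 116 mm tall, loose and light; origin at the centre of its underside. Leave it alone
Mind the look-alikes: they are no part of the job. There is more than one size of the beaker; the one meant has the size given above.

How it is judged (in metres and radians):
At the end, for the whole second after the job is handed in: the beaker stands on the stirrer, the petri dish on the cooling block and the vial on the balance pan, each upright (within 0.1 rad), within 15 mm of the middle of its station and resting on its top (within 5 mm), released and at rest (horizontal distance between beaker and stirrer below 0.015 m and z of beaker in the frame of stirrer between 0.031 and 0.041 m and angle between each of beaker, petri, vial's own z axis and vertical below 0.1 rad and linear speed of each of beaker, petri, vial below 0.02 m/s and contact force between each of beaker, petri, vial and the fingers below 0.05 N and horizontal distance between petri and cold_block below 0.015 m and z of petri in the frame of cold_block between 0.031 and 0.041 m and horizontal distance between vial and balance below 0.015 m and z of vial in the frame of balance between 0.033 and 0.043 m); the robot touches nothing.
It fails at once if the timer is pushed more than 20 mm or tipped over (distance of timer from where it was at the start of the episode above 0.02 m or angle between timer's own z axis and vertical above 0.3 rad).
It fails at once if the screw-cap tube is pushed more than 20 mm or tipped over (distance of tube from where it was at the start of the episode above 0.02 m or angle between tube's own z axis and vertical above 0.3 rad).
It fails at once if the beaker, the dish or the vial is tipped far over (angle between any of beaker, petri, vial's own z axis and vertical above 0.7 rad).
It fails at once if the beaker, the dish or the vial is let fall from more than about 3 cm ((linear speed of beaker above 0.8 m/s and contact force between beaker and anything else below 0.005 N) or (linear speed of petri above 0.8 m/s and contact force between petri and anything else below 0.005 N) or (linear speed of vial above 0.8 m/s and contact force between vial and anything else below 0.005 N)).
It also fails if it takes over 115 s, if anything falls off the work surface, if the arm or the gripper's body presses on something with over 40 N, if the wrist force passes 120 N, or if a joint passes its speed limit or range.

### The arm

A 6-joint arm with a two-finger parallel gripper is mounted at the origin on a cart in front of the work surface, level with it; the furniture and walls round the work are solid. World frame = base frame: x ahead of the robot, y to its left, z up, the work surface at z = 0. Lengths are in m, angles in degrees, forces in N, time in s.
With the tool pointing down it reaches from about 0.375 to 0.9 m from the base axis. Payload 3.1 kg.
Tool frame: the origin (TCP) lies midway between the tips of the shut fingers; the grasp point (between the pads) lies 19 mm behind it; z points along the fingers, y is the line along which they close (so a half turn about z gives the same grasp; the last joint's range is limited). The gripper opens to 87 mm and grips with 3 to 60 N. Pads are 19 mm wide; open, the fingers measure 117 mm over their backs; the gripper's body (75 mm by 190 mm) begins 51 mm behind the grasp point.
Start: joints at [64.601, 30.224, 82.088, -0, 67.689, -10.227], TCP at [0.164, 0.603, 0.223] pointing down, gripper open.
Joint ranges: [-176.69, 176.69], [-43.24, 126.21], [12.49, 139.97], [-82, 262], [0, 151.66], [-163.58, 163.58]. Speed limits (degrees/s): [159.86, 159.86, 180, 180, 180, 180].

### API

Orientations are given as a 3x3 rotation matrix whose columns are the frame's x, y, z axes.
In Python, from rig import read_state, capture, camera_info, hand_in gives the robot as it stands.
- The arm moves only by the tool drive_tool, never from a script. Its argument "motion" is a list of rows, each a list of 2 entries, a list of its own where there are three numbers: the shift along the tool's x, y, z in mm, then the turn, a rotation vector about the tool's x, y, z in rad. A call has 1 to 5 rows; each row shifts and turns the commanded pose from where the row before left it, along the tool's axes as they then stand; what a row does not reach is not made up. A row lasts 1/10 s, in which the tool goes at most 50 mm and 8.59 degrees, less where a joint would pass 70% of its speed; a pose out of reach is approached as far as the arm can. A call is refused whole if a number of a shift passes 50 or a number of a turn 0.15, either way. A call with a gripper value outside its range is refused whole. "gripper" is the opening, from 0 (shut) to 1 (fully open), set as the call begins (left out, the last holds). The fingers move at their own pace and stop on an object; the grip force is fixed at half the most. Time passes only in rows, so rows that do not move let the fingers close. It gives the time, the measured TCP pose, the force, the opening and the grip force at its end, in the units of the state.
- read_state(): the state, without advancing time (a new reading comes with each control period).
- capture(name): name is "side" or "top" or "wrist"; returns the picture (400x640x3 uint8, red, green, blue); there is no depth.
- camera_info(name): a dict with "fovy" (degrees; the focal length in pixels is half the picture's height over the tangent of half this angle, whatever the lens; pixels are square), "cx", "cy" (the principal point, pixels), "xyz" and "orientation" of the camera in the world; the wrist camera has in their place "T_tool_cam" (4x4, takes a point from camera to tool coordinates, whose origin is the TCP and whose axes are the flange's). Camera axes: x right, y down, z forward; pixel columns grow to the right and rows downward; lengths in m; the calibration is good to about 2 mm. The wrist camera is an equidistant fisheye: a pixel r from the principal point sees the ray r / f radians off the axis. A picture is of the moment at which its call begins: read the wrist's pose just before it. camera_info takes no time and is no camera call.
- hand_in(): hands the job in; it is judged then, once.
The state is a dict: "time_s": time; "joint_positions": joint angles; "qvel": joint speeds; "tau": joint torques, N m; "position": TCP position; "tcp_rot": TCP orientation; "force": force on the tool from outside, world axes, zero at the start; "moment": the same for the moment, N m; "opening": opening from 0.0 (shut) to 1.0 (fully open); "grasp_force": force on a finger pad.
Only numpy, scipy, OpenCV 4.12 (cv2) and the standard library are available. Lean on these libraries where they do the work, as an engineer would, in place of code of your own. Each camera call takes 0.05 s, during which the arm holds its last target. There are 200 camera calls.

## Working session

There is one attempt and no reset: what is moved stays moved. The work goes in short steps, Python scripts to look and compute and a tool call to move; the robot and the scene stay as the last step left them, time stands still between calls to the robot, and variables do not carry over. Pictures are saved under pics/ and viewed, at most 14 in all, crops included, and the job is handed in when it is done.

Besides the shell and the picture viewer there is one more tool, called as name([rows], argument=value, ...), one row to a line, values as JSON. drive_tool: Moves the arm, as the interface text tells. Its arguments: {"type":"object","properties":{"motion":{"type":"array","items":{"type":"array"}},"gripper":{"type":"number"}},"required":["motion"]}

```bash
mkdir -p pics; python3 - <<'E'
from rig import *
import cv2
for n in("top","side"):
    cv2.imwrite(f"pics/{n}0.png",capture(n)[:,:,::-1]); print(n,camera_info(n))
print(camera_info("wrist"));print(read_state())
E
```

```text
top {'fovy': 51.73738773976696, 'cx': 317.95145160044575, 'cy': 198.50027365879828, 'xyz': array([ 0.33739661, -0.01018086,  0.97721579]), 'orientation': array([[ 0.15214497, -0.96319559,  0.22159909],
       [-0.98835693, -0.14862952,  0.03255532],
       [ 0.00157903, -0.22397213, -0.97459427]])}
side {'fovy': 51.626839552312205, 'cx': 316.88180045533534, 'cy': 195.27025151284982, 'xyz': array([0.158225  , 0.26296618, 0.89851516]), 'orientation': array([[-0.58425559, -0.70609741,  0.40008981],
       [-0.81145632,  0.51649482, -0.27344421],
       [-0.01356607, -0.48441671, -0.87473219]])}
{'fovy': 65.70646984690485, 'cx': 318.2990229393181, 'cy': 197.2876260453865, 'T_tool_cam': array([[ 8.80662231e-04, -9.62911567e-01, -2.69815751e-01,
         7.45411087e-02],
       [ 9.99999596e-01,  7.99060878e-04,  4.12269903e-04,
         7.58773698e-04],
       [-1.81380248e-04, -2.69816005e-01,  9.62911881e-01,
        -1.61801489e-01],
       [ 0.00000000e+00,  0.00000000e+00,  0.00000000e+00,
         1.00000000e+00]])}
{'time_s': 0.1, 'joint_positions': array([ 6.46034125e+01,  3.02739272e+01,  8.21489206e+01,  9.35647634e-04,
        6.76886276e+01, -1.02308377e+01]), 'qvel': array([ 0.06152721, -0.13535859, -0.18094838, -0.05065636, -0.0052935 ,
        0.12335259]), 'tau': array([-2.74668009e-04, -4.40982163e+01, -1.77149606e+01,  6.34884741e-02,
        5.33724285e-02, -4.68135363e-05]), 'position': array([0.16322739, 0.60263254, 0.22166709]), 'tcp_rot': array([[-9.65171274e-01,  2.61617453e-01, -8.48084041e-04],
       [ 2.61618579e-01,  9.65169753e-01, -1.75110990e-03],
       [ 3.60424152e-04, -1.91199552e-03, -9.99998107e-01]]), 'force': array([-0.68987452,  0.2501568 , -0.19386489]), 'moment': array([-0.00909982, -0.03460354, -0.01605118]), 'grasp_force': 0.0, 'opening': 1.0026073614043218}
```

View pics/top0.png

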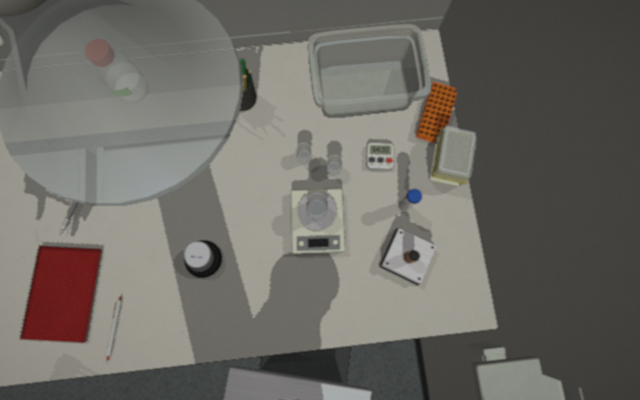

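View pics/side0.png

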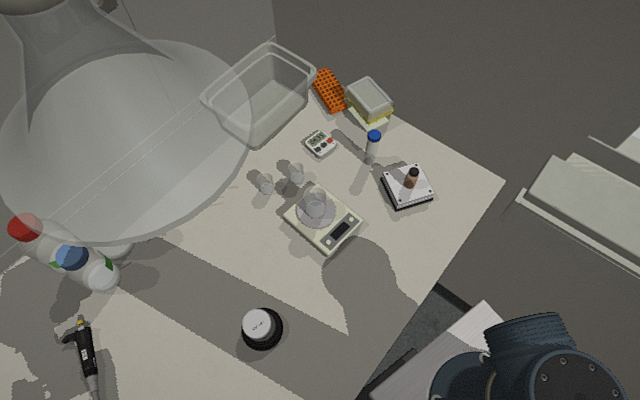

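The top view shows the balance with a beaker at (317,210), two small look-alike beakers behind it at (304,150) and (334,160), the stirrer with the dish at (201,258), the cooling block with the vial at (410,256), the tube at (414,196) and the timer at (380,155). The side view agrees: balance (322,215), stirrer (262,328), block (408,185), vial (411,178). I'll confirm with enlarged crops.

```bash
cat > h.py <<'E'
import numpy as np, cv2
from rig import *
def ray(n,u,v):
    c=camera_info(n); d=np.array([u-c["cx"],v-c["cy"]],float); f=200/np.tan(np.radians(c["fovy"]/2))
    if n=="wrist":
        s=read_state(); T=np.eye(4); T[:3,:3]=s["tcp_rot"]; T[:3,3]=s["position"]; T=T@c["T_tool_cam"]
        r=np.hypot(*d); a=r/f; k=np.sin(a)/r if r>1e-9 else 0
        return T[:3,3],T[:3,:3]@np.array([d[0]*k,d[1]*k,np.cos(a)])
    return c["xyz"],c["orientation"]@np.array([*(d/f),1])
def at(n,u,v,z):
    o,d=ray(n,u,v); return o+d*(z-o[2])/d[2]
def proj(n,p):
    c=camera_info(n); f=200/np.tan(np.radians(c["fovy"]/2))
    if n=="wrist":
        s=read_state(); T=np.eye(4); T[:3,:3]=s["tcp_rot"]; T[:3,3]=s["position"]; T=T@c["T_tool_cam"]
        q=T[:3,:3].T@(np.array(p)-T[:3,3]); a=np.arctan2(np.hypot(q[0],q[1]),q[2]); k=f*a/np.hypot(q[0],q[1])
        return c["cx"]+q[0]*k,c["cy"]+q[1]*k
    q=c["orientation"].T@(np.array(p)-c["xyz"]); return c["cx"]+f*q[0]/q[2],c["cy"]+f*q[1]/q[2]
def snap(n,name,crop=None,k=1):
    im=capture(n)[:,:,::-1].copy(); 
    if crop: x0,y0,x1,y1=crop; im=cv2.resize(im[y0:y1,x0:x1],None,fx=k,fy=k,interpolation=cv2.INTER_CUBIC)
    cv2.imwrite(f"pics/{name}.png",im)
E
python3 - <<'E'
from h import *
np.set_printoptions(precision=4,suppress=True)
snap("side","sidecrop",(230,120,450,270),3.6)
a=cv2.resize(cv2.imread("pics/top0.png")[120:290,270:450],None,fx=3.4,fy=3.4,interpolation=cv2.INTER_CUBIC)
b=cv2.resize(cv2.imread("pics/top0.png")[230:290,170:230],None,fx=3,fy=3,interpolation=cv2.INTER_CUBIC)
c=np.zeros((a.shape[0],a.shape[1]+b.shape[1],3),np.uint8);c[:,:a.shape[1]]=a;c[:180,a.shape[1]:]=b
cv2.imwrite("pics/topcrop.png",c)
for n,d in(("top",dict(bal=(318,210,.038),petri=(200,256,.05),stir=(203,259,.036),block=(409,257,.036),vialtop=(413,256,.098),tubetop=(414,196,.116),timer=(380,155,.02),b1=(304,150,.0),b2=(334,160,0))),
 ("side",dict(bal=(313,208,.038),petri=(257,323,.05),stir=(262,329,.036),block=(408,185,.036),vialtop=(413,171,.098),tubetop=(374,134,.116),timer=(320,143,.02)))):
    for k,v in d.items(): p=at(n,*v); print(n,k,p[:2],np.hypot(*p[:2]))
E
```

```text
top bal [0.5239 0.0169] 0.5241667519569774
top petri [0.3778 0.2612] 0.4592540916546179
top stir [0.3728 0.2571] 0.45285696627002614
top block [ 0.4483 -0.2036] 0.49238379273994304
top vialtop [ 0.4444 -0.199 ] 0.48693297555583764
top tubetop [ 0.5701 -0.1843] 0.599148214789383
top timer [ 0.6858 -0.1113] 0.694802988934842
top b1 [0.6772 0.0758] 0.6813921963646146
top b2 [ 0.6627 -0.002 ] 0.6626789141534756
side bal [0.5295 0.0212] 0.5299695547169258
side petri [0.3795 0.266 ] 0.46339704703049
side stir [0.367  0.2641] 0.45216022820619284
side block [ 0.446  -0.2004] 0.4890010646597447
side vialtop [ 0.4463 -0.2011] 0.4895280479291642
side tubetop [ 0.5705 -0.1863] 0.600134304758955
side timer [ 0.6819 -0.1094] 0.6905891844827816
```

View pics/topcrop.png

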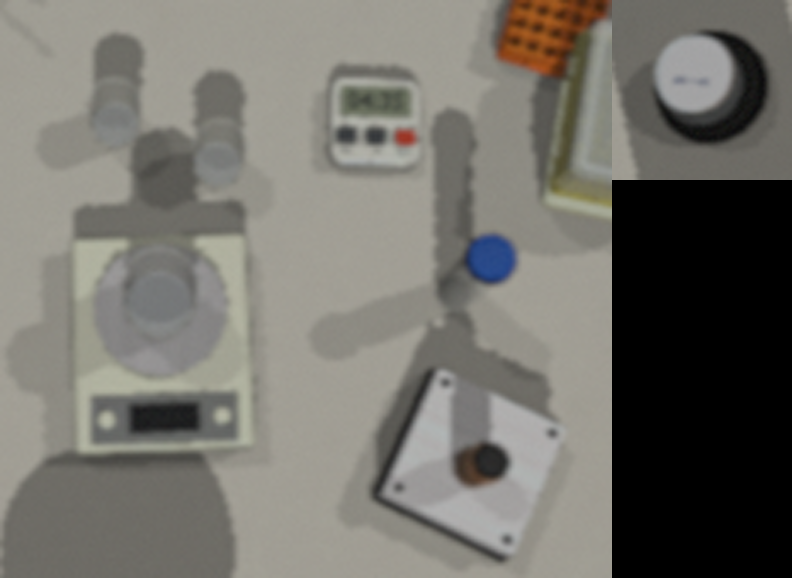

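View pics/sidecrop.png

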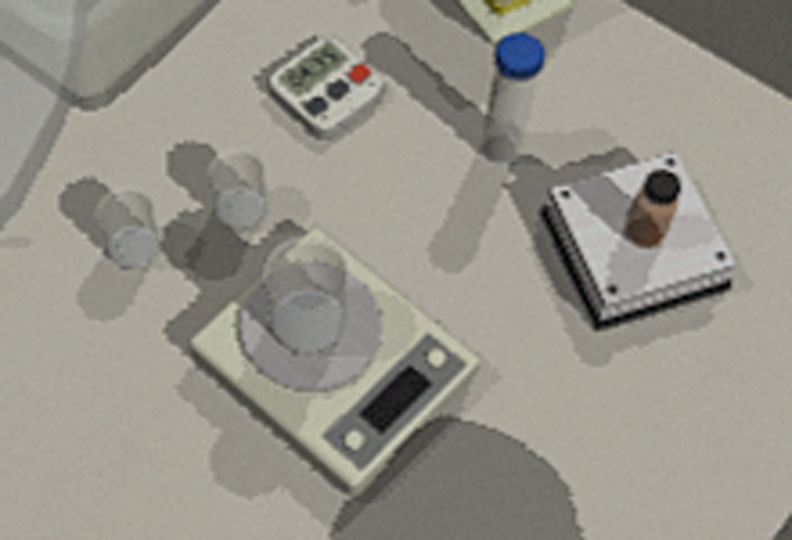

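The crop shows the beaker on the balance at crop (160,298), clearly larger than the two small ones at (115,115) and (218,150), so it is the 52 mm one. The vial is at (490,460) and the tube cap at (491,258). Now refined positions, the hood's location and the block's yaw.

```bash
python3 - <<'E'
from h import *
np.set_printoptions(precision=4,suppress=True)
T=lambda u,v,z:at("top",270+u/3.4,120+v/3.4,z)[:2]
S=lambda u,v,z:at("side",230+u/3.6,120+v/3.6,z)[:2]
P=lambda u,v,z:at("top",170+u/3,230+v/3,z)[:2]
print("pan",T(161,310,.038),S(309,321,.038)); print("beaker",T(160,297,.038),S(308,322,.038))
bc=[T(*p,.036) for p in((445,383),(552,433),(507,540),(399,487))]; bs=[S(*p,.036) for p in((565,195),(671,162),(720,257),(612,289))]
print("block",np.mean(bc,0),np.mean(bs,0)); print(np.degrees(np.arctan2(*(bc[1]-bc[0])[::-1])),np.degrees(np.arctan2(*(bs[1]-bs[0])[::-1])),np.linalg.norm(bc[1]-bc[0]),np.linalg.norm(bs[1]-bs[0]))
print("vialcap",T(490,460,.1),S(661,184,.1)); print("stir",P(98,87,.036),"petri",P(83,74,.052), "w",P(43,74,.052)-P(123,74,.052))
print("tube",T(491,258,.116),"timer",T(375,122,.02))
print("bal yaw edge",T(75,238,.031)-T(80,455,.031))
# rim tri
def tri(a,b):
    o1,d1=ray("top",*a);o2,d2=ray("side",*b); A=np.c_[d1,-d2]; s=np.linalg.lstsq(A,o2-o1,rcond=None)[0]; return (o1+d1*s[0]+o2+d2*s[1])/2,np.linalg.norm(o1+d1*s[0]-o2-d2*s[1])
print("hood",tri((120,110),(122,135)))
print(proj("top",(0.164,.603,.22)),proj("top",(0.3,0,0)),proj("side",(.16,.6,.22)))
E
```

```text
pan [0.5209 0.018 ] [0.5231 0.0176]
beaker [0.5298 0.02  ] [0.5229 0.0186]
block [ 0.4523 -0.2052] [ 0.451  -0.2058]
-106.90473604180835 -106.56535219800509 0.07795324155187962 0.07930362398693373
vialcap [ 0.446  -0.2008] [ 0.4446 -0.2008]
stir [0.3727 0.2578] petri [0.3798 0.2664] w [-0.0091  0.0588]
tube [ 0.5705 -0.1852] timer [ 0.6837 -0.1123]
bal yaw edge [0.1477 0.0283]
hood (array([0.5253, 0.2722, 0.5094]), np.float64(0.02264277764928768))
(np.float64(-45.265704339661795), np.float64(339.2160112017599)) (np.float64(310.3982673945337), np.float64(309.1558498242478)) (np.float64(98.38051362306146), np.float64(608.27989121794))
```

```bash
python3 - <<'E'
from h import *
np.set_printoptions(precision=4,suppress=True)
def tri(a,b):
    o1,d1=ray("top",*a);o2,d2=ray("side",*b); A=np.c_[d1,-d2]; s=np.linalg.lstsq(A,o2-o1,rcond=None)[0]; return (o1+d1*s[0]+o2+d2*s[1])/2,np.linalg.norm(o1+d1*s[0]-o2-d2*s[1])
for a,b in(((121,84),(125,133)),((121,84),(125,125)),((121,95),(125,133))):
    p,e=tri(a,b);print("hood",p,e, "radii",121/412*abs((p-camera_info("top")["xyz"])@camera_info("top")["orientation"][:,2]),127/413*abs((p-camera_info("side")["xyz"])@camera_info("side")["orientation"][:,2]))
snap("wrist","w0")
E
```

```text
hood [0.5561 0.277  0.4938] 0.003912734112024956 radii 0.1553408906543499 0.1566313948917854
hood [0.5516 0.2706 0.5076] 0.0001674128707837973 radii 0.15103433871938213 0.1529004018289586
hood [0.5426 0.2736 0.5012] 0.006956708825262976 radii 0.15230159406749227 0.15325322745351153
```

View pics/w0.png

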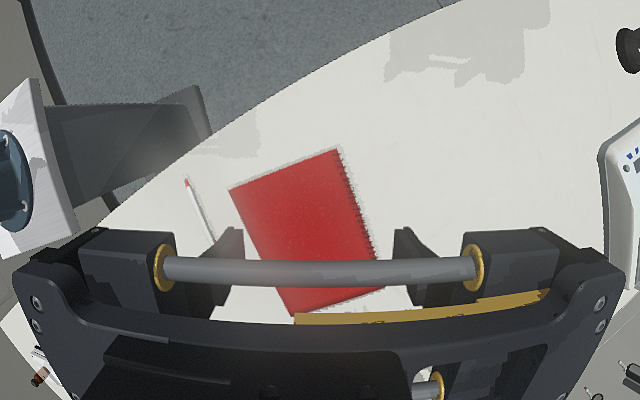

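The wrist view shows the shaded bench and red notebook at (300,230), with the open fingers at (228,265) and (408,265). The hood rim is at about z 0.5, centred (0.55,0.27), so I stay low and close in there. First I align the tool with world axes and go to the vial.

drive_tool([
  [[0, 0, 35], [0, 0, -0.1325]],
  [[0, 0, 35], [0, 0, -0.1325]],
  [[0, 0, 0], [0, 0, 0]],
], gripper=1)

```text
time_s: 0.5
position: [0.1618, 0.5994, 0.1477]
tcp_rot: [[-1.0, 0.0, -0.005], [0.0, 1.0, -0.01], [0.005, -0.01, -1.0]]
force: [-0.5, -1.2, 1.3]
opening: 0.999
grasp_force: 0.0
```

drive_tool([
  [[-23, -40, 0], [0, 0, 0]],
  [[-23, -40, 0], [0, 0, 0]],
  [[-23, -40, 0], [0, 0, 0]],
  [[-23, -40, 0], [0, 0, 0]],
  [[-23, -40, 0], [0, 0, 0]],
])

```text
time_s: 1.0
position: [0.28, 0.4026, 0.1542]
tcp_rot: [[-1.0, 0.002, 0.002], [0.002, 1.0, 0.002], [-0.002, 0.002, -1.0]]
force: [1.4, 0.7, 0.2]
opening: 0.996
grasp_force: 0.0
```

drive_tool([
  [[-23, -40, 0], [0, 0, 0]],
  [[-15, -40, 0], [0, 0, 0]],
  [[-15, -40, 0], [0, 0, 0]],
  [[-15, -40, 0], [0, 0, 0]],
  [[-15, -40, 0], [0, 0, 0]],
])

```text
time_s: 1.5
position: [0.3633, 0.202, 0.154]
tcp_rot: [[-1.0, 0.003, 0.003], [0.003, 1.0, 0.001], [-0.003, 0.001, -1.0]]
force: [0.2, 0.1, -0.5]
opening: 1.001
grasp_force: 0.0
```

drive_tool([
  [[-8, -40, 0], [0, 0, 0]],
  [[-8, -40, 0], [0, 0, 0]],
  [[-8, -40, 0], [0, 0, 0]],
  [[-8, -40, 0], [0, 0, 0]],
  [[-8, -40, 0], [0, 0, 0]],
])

```text
time_s: 2.0
position: [0.4031, 0.0012, 0.154]
tcp_rot: [[-1.0, 0.003, 0.003], [0.003, 1.0, -0.001], [-0.003, -0.001, -1.0]]
force: [0.8, 0.4, -0.1]
opening: 0.998
grasp_force: 0.0
```

drive_tool([
  [[-8.4, -40, 0], [0, 0, 0]],
  [[-8.4, -40, 0], [0, 0, 0]],
  [[-8.4, -40, 0], [0, 0, 0]],
  [[-8.4, -40, 0], [0, 0, 0]],
  [[-8.4, -40, 0], [0, 0, 0]],
])

```text
time_s: 2.5
position: [0.4447, -0.1993, 0.1542]
tcp_rot: [[-1.0, 0.004, 0.002], [0.004, 1.0, -0.002], [-0.002, -0.002, -1.0]]
force: [0.7, 0.3, -0.5]
opening: 1.001
grasp_force: 0.0
```

drive_tool([
  [[0, 0, 0], [0, 0, 0]],
  [[0, 0, 0], [0, 0, 0]],
])

```text
time_s: 2.7
position: [0.4442, -0.1979, 0.1536]
tcp_rot: [[-1.0, 0.004, 0.001], [0.004, 1.0, -0.001], [-0.001, -0.001, -1.0]]
force: [-0.0, 0.9, 0.1]
opening: 1.002
grasp_force: 0.0
```

```bash
python3 - <<'E'
from h import *
print(read_state()["position"]);print(proj("wrist",(.445,-.201,.098)),proj("wrist",(.452,-.205,.036)),proj("wrist",read_state()["position"]))
snap("wrist","w1")
E
```

```text
[ 0.44423232 -0.19794359  0.15356529]
(np.float64(312.8667025156581), np.float64(215.585059196521)) (np.float64(309.8153906740481), np.float64(201.02429019407924)) (np.float64(316.5419955120625), np.float64(246.01824906723314))
```

View pics/w1.png

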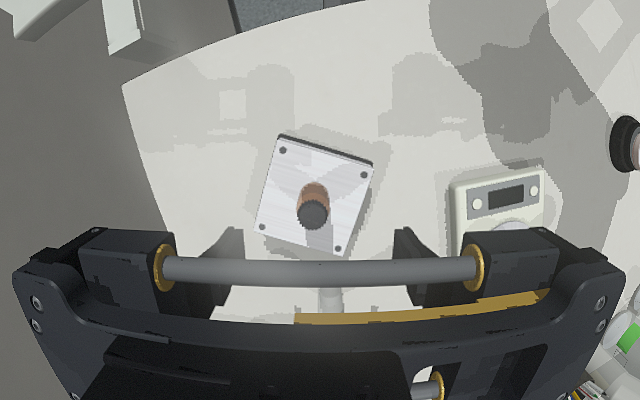

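The wrist view shows the cap at (313,214), within 2 px of the prediction, and block screws centring on (313,200). Block centre ≈ (0.452,-0.203). I descend on the vial.

drive_tool([
  [[-1, -3, 30], [0, 0, 0]],
  [[0, 0, 30], [0, 0, 0]],
  [[0, 0, 30], [0, 0, 0]],
  [[0, 0, 15], [0, 0, 0]],
  [[0, 0, 0], [0, 0, 0]],
])

```text
time_s: 3.25
position: [0.4431, -0.1971, 0.0462]
tcp_rot: [[-1.0, -0.001, -0.004], [-0.001, 1.0, 0.003], [0.004, 0.003, -1.0]]
force: [-0.7, 0.2, -0.1]
opening: 0.999
grasp_force: 0.0
```

drive_tool([
  [[0, 0, 0], [0, 0, 0]],
  [[0, 0, 0], [0, 0, 0]],
  [[0, 0, 0], [0, 0, 0]],
  [[0, 0, 0], [0, 0, 0]],
  [[0, 0, 0], [0, 0, 0]],
], gripper=0)

```text
time_s: 3.75
position: [0.4449, -0.1999, 0.0481]
tcp_rot: [[-1.0, -0.0, 0.001], [-0.0, 1.0, -0.001], [-0.001, -0.001, -1.0]]
force: [-0.1, -0.4, -0.5]
opening: 0.631
grasp_force: 0.0
```

drive_tool([
  [[0, 0, 0], [0, 0, 0]],
  [[0, 0, 0], [0, 0, 0]],
  [[0, 0, 0], [0, 0, 0]],
  [[0, 0, 0], [0, 0, 0]],
  [[0, 0, 0], [0, 0, 0]],
])

```text
time_s: 4.25
position: [0.4447, -0.1998, 0.0475]
tcp_rot: [[-1.0, -0.0, -0.0], [-0.0, 1.0, 0.0], [0.0, 0.0, -1.0]]
force: [-0.5, 0.3, -0.9]
opening: 0.31
grasp_force: 30.0
```

drive_tool([
  [[0, 0, -15], [0, 0, 0]],
  [[0, 0, -20], [0, 0, 0]],
  [[0, 0, -15], [0, 0, 0]],
  [[0, 0, 0], [0, 0, 0]],
])

```text
time_s: 4.65
position: [0.4457, -0.2005, 0.099]
tcp_rot: [[-1.0, -0.0, 0.003], [-0.0, 1.0, -0.002], [-0.003, -0.002, -1.0]]
force: [0.2, 0.4, -0.6]
opening: 0.303
grasp_force: 30.0
```

drive_tool([
  [[8, 40, 0], [0, 0, 0]],
  [[8, 40, 0], [0, 0, 0]],
  [[8, 40, 0], [0, 0, 0]],
  [[8, 40, 0], [0, 0, 0]],
  [[8, 40, 0], [0, 0, 0]],
])

```text
time_s: 5.15
position: [0.4037, 0.0017, 0.0969]
tcp_rot: [[-1.0, 0.001, -0.001], [0.001, 1.0, 0.0], [0.001, 0.0, -1.0]]
force: [0.7, 1.4, 0.3]
opening: 0.303
grasp_force: 30.0
```

drive_tool([
  [[-3, 35, 0], [0, 0, 0]],
  [[-3, 35, 0], [0, 0, 0]],
  [[-3, 35, 0], [0, 0, 0]],
  [[-3, 35, 0], [0, 0, 0]],
  [[0, 0, 0], [0, 0, 0]],
])

```text
time_s: 5.65
position: [0.4165, 0.1434, 0.097]
tcp_rot: [[-1.0, -0.005, 0.0], [-0.005, 1.0, 0.001], [-0.0, 0.001, -1.0]]
force: [0.1, -0.4, -0.1]
opening: 0.306
grasp_force: 30.0
```

drive_tool([
  [[0, 0, 30], [0, 0, 0]],
  [[0, 0, 30], [0, 0, 0]],
  [[0, 0, 15], [0, 0, 0]],
  [[0, 0, 5], [0, 0, 0]],
  [[0, 0, 0], [0, 0, 0]],
])

```text
time_s: 6.15
position: [0.416, 0.1396, 0.0167]
tcp_rot: [[-1.0, 0.001, -0.002], [0.001, 1.0, -0.0], [0.002, -0.0, -1.0]]
force: [-0.2, 0.3, -0.3]
opening: 0.307
grasp_force: 30.0
```

drive_tool([
  [[0, 0, 2], [0, 0, 0]],
  [[0, 0, 0], [0, 0, 0]],
  [[0, 0, 0], [0, 0, 0]],
])

```text
time_s: 6.45
position: [0.4171, 0.1402, 0.0162]
tcp_rot: [[-1.0, -0.0, 0.002], [-0.0, 1.0, 0.0], [-0.002, 0.0, -1.0]]
force: [-0.4, -0.4, -0.5]
opening: 0.305
grasp_force: 30.0
```

drive_tool([
  [[0, 0, 2], [0, 0, 0]],
  [[0, 0, 0], [0, 0, 0]],
  [[0, 0, 0], [0, 0, 0]],
])

```text
time_s: 6.75
position: [0.4167, 0.1403, 0.0137]
tcp_rot: [[-1.0, -0.0, 0.0], [-0.0, 1.0, 0.0], [-0.0, 0.0, -1.0]]
force: [-0.4, -0.1, -0.0]
opening: 0.309
grasp_force: 30.0
```

drive_tool([
  [[0, 0, 1.5], [0, 0, 0]],
  [[0, 0, 0], [0, 0, 0]],
  [[0, 0, 0], [0, 0, 0]],
])

```text
time_s: 7.05
position: [0.4166, 0.1403, 0.012]
tcp_rot: [[-1.0, -0.0, -0.0], [-0.0, 1.0, -0.0], [0.0, -0.0, -1.0]]
force: [-0.3, 0.1, 0.3]
opening: 0.305
grasp_force: 30.0
```

drive_tool([
  [[0, 0, 1], [0, 0, 0]],
  [[0, 0, 0], [0, 0, 0]],
  [[0, 0, 0], [0, 0, 0]],
])

```text
time_s: 7.35
position: [0.4167, 0.1403, 0.0114]
tcp_rot: [[-1.0, -0.0, 0.0], [-0.0, 1.0, 0.0], [-0.0, 0.0, -1.0]]
force: [-0.4, -0.1, 5.1]
opening: 0.31
grasp_force: 30.0
```

Contact force shows the vial is down. Release, rise, go over the dish and look.

drive_tool([
  [[0, 0, 0], [0, 0, 0]],
  [[0, 0, 0], [0, 0, 0]],
  [[0, 0, 0], [0, 0, 0]],
  [[0, 0, 0], [0, 0, 0]],
  [[0, 0, 0], [0, 0, 0]],
], gripper=1)

```text
time_s: 7.85
position: [0.4166, 0.1403, 0.0109]
tcp_rot: [[-1.0, -0.0, -0.0], [-0.0, 1.0, -0.0], [0.0, -0.0, -1.0]]
force: [0.8, 0.2, 0.2]
opening: 0.675
grasp_force: 0.0
```

drive_tool([
  [[0, 0, -15], [0, 0, 0]],
  [[0, 0, -30], [0, 0, 0]],
  [[0, 0, -40], [0, 0, 0]],
  [[0, 0, -40], [0, 0, 0]],
  [[0, 0, 0], [0, 0, 0]],
])

```text
time_s: 8.35
position: [0.4197, 0.1406, 0.1401]
tcp_rot: [[-1.0, -0.001, 0.01], [-0.001, 1.0, 0.001], [-0.01, 0.001, -1.0]]
force: [-0.1, -0.2, 0.2]
opening: 0.995
grasp_force: 0.0
```

drive_tool([
  [[10, 32, 0], [0, 0, 0]],
  [[10, 32, 0], [0, 0, 0]],
  [[9, 31, 0], [0, 0, 0]],
  [[8, 31, 0], [0, 0, 0]],
  [[0, 0, 0], [0, 0, 0]],
])

```text
time_s: 8.85
position: [0.3781, 0.2687, 0.1352]
tcp_rot: [[-1.0, -0.004, -0.001], [-0.004, 1.0, 0.0], [0.001, 0.0, -1.0]]
force: [-0.4, 0.5, -0.5]
opening: 0.998
grasp_force: 0.0
```

```bash
python3 - <<'E'
from h import *
print(read_state()["position"]);print(proj("wrist",(.3798,.2664,.052)),proj("wrist",(.3727,.2578,.036)),proj("wrist",(.4167,.1403,.062)))
snap("wrist","w2")
E
```

```text
[0.37812636 0.26868806 0.13524951]
(np.float64(314.2431247199086), np.float64(205.8668115125662)) (np.float64(304.61950642014574), np.float64(192.61482313923233)) (np.float64(174.55257072445798), np.float64(246.87032201758655))
```

View pics/w2.png

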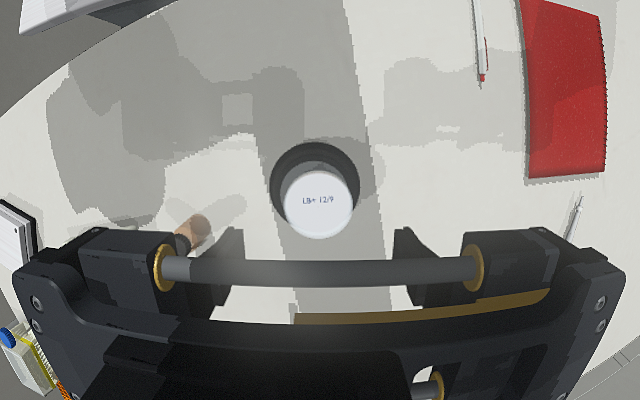

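The dish centres at (318,204), the stirrer disc at (315,187), and the vial stands upright at (190,230).

```bash
python3 - <<'E'
from h import *
im=capture("wrist"); print(read_state()["position"])
g=im[130:250,240:390].min(2); m=(g>165).astype(np.uint8)
n,l,st,c=cv2.connectedComponentsWithStats(m)
i=l[204-130,320-240]; ys,xs=np.where(l==l[190-130,318-240]); print(st[l[190-130,318-240]],xs.mean()+240,ys.mean()+130)
d=(im[120:250,240:390].max(2)<60).astype(np.uint8); ys,xs=np.where(d); print("dark",xs.min()+240,xs.max()+240,ys.min()+120)
for u,v in((318,204),(353,204),(283,204)):print("petri",at("wrist",u,v,.052))
for u,v in((315,187),(360,187),(270,187),(315,142)):print("stir",at("wrist",u,v,.034))
E
```

```text
[0.37874754 0.26636959 0.13526111]
[  46   41   68   68 3605] 319.7456310679612 205.09570041608876
dark 272 360 143
petri [0.37875447 0.26707457 0.052     ]
petri [0.37867757 0.29613539 0.052     ]
petri [0.37888103 0.23800282 0.052     ]
stir [0.36868005 0.26439195 0.034     ]
stir [0.36848776 0.30395375 0.034     ]
stir [0.36874136 0.22469916 0.034     ]
stir [0.32929257 0.26434664 0.034     ]
```

drive_tool([
  [[0, 0.5, 30], [0, 0, 0]],
  [[0, 0, 30], [0, 0, 0]],
  [[0, 0, 25], [0, 0, 0]],
  [[0, 0, 8], [0, 0, 0]],
  [[0, 0, 0], [0, 0, 0]],
])

```text
time_s: 9.45
position: [0.3791, 0.2655, 0.042]
tcp_rot: [[-1.0, 0.001, -0.003], [0.001, 1.0, -0.001], [0.003, -0.001, -1.0]]
force: [0.5, 0.2, 0.1]
opening: 0.998
grasp_force: 0.0
```

drive_tool([
  [[0, 0, 2.5], [0, 0, 0]],
  [[0, 0, 0], [0, 0, 0]],
  [[0, 0, 0], [0, 0, 0]],
  [[0, 0, 0], [0, 0, 0]],
])

```text
time_s: 9.85
position: [0.38, 0.267, 0.0413]
tcp_rot: [[-1.0, -0.0, 0.001], [-0.0, 1.0, 0.001], [-0.001, 0.001, -1.0]]
force: [-0.6, -0.5, 0.8]
opening: 1.001
grasp_force: 0.0
```

drive_tool([
  [[0, 0, 0], [0, 0, 0]],
  [[0, 0, 0], [0, 0, 0]],
  [[0, 0, 0], [0, 0, 0]],
  [[0, 0, 0], [0, 0, 0]],
  [[0, 0, 0], [0, 0, 0]],
], gripper=0)

```text
time_s: 10.35
position: [0.3796, 0.2668, 0.0405]
tcp_rot: [[-1.0, -0.0, -0.0], [-0.0, 1.0, 0.0], [0.0, 0.0, -1.0]]
force: [0.6, 0.1, 0.8]
opening: 0.633
grasp_force: 0.2
```

drive_tool([
  [[0, 0, 0], [0, 0, 0]],
  [[0, 0, 0], [0, 0, 0]],
  [[0, 0, 0], [0, 0, 0]],
])

```text
time_s: 10.65
position: [0.3796, 0.2668, 0.0405]
tcp_rot: [[-1.0, -0.0, 0.0], [-0.0, 1.0, 0.0], [-0.0, 0.0, -1.0]]
force: [-0.1, 1.8, -0.5]
opening: 0.616
grasp_force: 30.0
```

drive_tool([
  [[0, 0, -4], [0, 0, 0]],
  [[0, 0, -6], [0, 0, 0]],
  [[0, 0, -15], [0, 0, 0]],
  [[0, 0, -15], [0, 0, 0]],
  [[0, 0, 0], [0, 0, 0]],
])

```text
time_s: 11.15
position: [0.3808, 0.2673, 0.0823]
tcp_rot: [[-1.0, -0.0, 0.004], [-0.0, 1.0, 0.001], [-0.004, 0.001, -1.0]]
force: [-0.1, -0.8, -0.3]
opening: 0.622
grasp_force: 30.0
```

```bash
python3 - <<'E'
from h import *
print(read_state()["position"],read_state()["opening"],read_state()["grasp_force"])
snap("wrist","w3",(120,100,520,300),2)
a=capture("side")[:,:,::-1][250:380,150:350]; cv2.imwrite("pics/s3.png",cv2.resize(a,None,fx=4,fy=4))
E
```

```text
[0.38079177 0.26725011 0.08228132] 0.6224037687767946 29.999974071979523
```

View pics/w3.png

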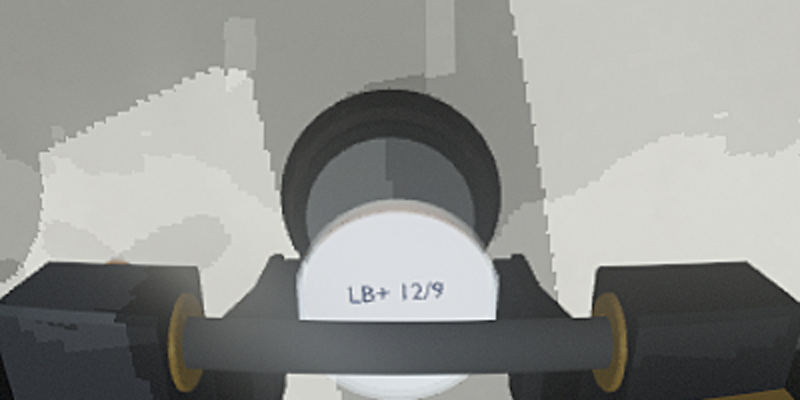

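The dish is held level between the fingers, clear of the stirrer pad (pad centre column ~315). Carry it to the block.

drive_tool([
  [[-3, -38, -10], [0, 0, 0]],
  [[-3, -38, -10], [0, 0, 0]],
  [[-3, -38, 0], [0, 0, 0]],
  [[-3, -38, 0], [0, 0, 0]],
  [[-3, -38, 0], [0, 0, 0]],
])

```text
time_s: 11.75
position: [0.3942, 0.0754, 0.1001]
tcp_rot: [[-1.0, -0.001, -0.001], [-0.001, 1.0, 0.0], [0.001, 0.0, -1.0]]
force: [0.9, 0.5, -0.9]
opening: 0.62
grasp_force: 30.0
```

drive_tool([
  [[-3, -38, 0], [0, 0, 0]],
  [[-3, -38, 0], [0, 0, 0]],
  [[-10, -40, 0], [0, 0, 0]],
  [[-10, -40, 0], [0, 0, 0]],
  [[-10, -40, 0], [0, 0, 0]],
])

```text
time_s: 12.25
position: [0.4303, -0.1208, 0.0999]
tcp_rot: [[-1.0, 0.0, -0.001], [0.0, 1.0, 0.001], [0.001, 0.001, -1.0]]
force: [0.3, 0.3, -0.4]
opening: 0.624
grasp_force: 30.0
```

drive_tool([
  [[-10, -40, 0], [0, 0, 0]],
  [[-10, -40, 0], [0, 0, 0]],
  [[0, 0, 0], [0, 0, 0]],
  [[0, 0, 0], [0, 0, 0]],
  [[0, 0, 0], [0, 0, 0]],
])

```text
time_s: 12.75
position: [0.4492, -0.1976, 0.0998]
tcp_rot: [[-1.0, -0.001, -0.003], [-0.001, 1.0, 0.002], [0.003, 0.002, -1.0]]
force: [-0.8, 0.1, 0.0]
opening: 0.618
grasp_force: 30.0
```

```bash
python3 - <<'E'
from h import *
print(read_state()["position"],proj("wrist",(.452,-.203,.036)))
im=capture("wrist")[:,:,::-1]; cv2.imwrite("pics/w4.png",cv2.resize(im[80:300,160:480],None,fx=2.5,fy=2.5))
E
```

```text
[ 0.44924432 -0.19756141  0.09978603] (np.float64(309.70607678154533), np.float64(214.8435655319538))
```

View pics/w4.png

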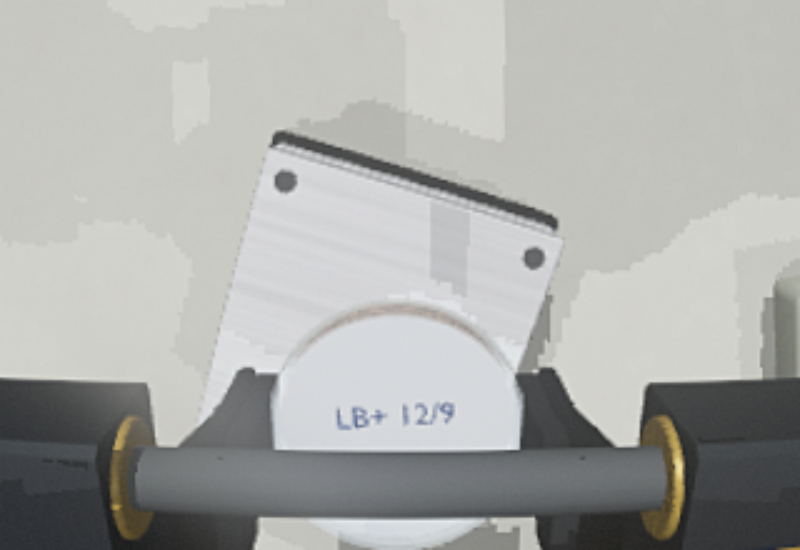

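The two near screws are at px (274,152) and (374,183); the dish is level. I compute the block centre from them.

```bash
python3 - <<'E'
from h import *
a=at("wrist",274,152.4,.036)[:2];b=at("wrist",373.6,183.2,.036)[:2];d=b-a
c=(a+b)/2+np.array([d[1],-d[0]])/2; print(a,b,np.linalg.norm(d),c,read_state()["position"])
E
```

```text
[ 0.40389725 -0.22893739] [ 0.42707407 -0.15437819] 0.07807841577544522 [ 0.45276526 -0.2032462 ] [ 0.44939508 -0.19731762  0.09997902]
```

drive_tool([
  [[-3, -6, 15], [0, 0, 0]],
  [[0, 0, 20], [0, 0, 0]],
  [[0, 0, 15], [0, 0, 0]],
  [[0, 0, 6], [0, 0, 0]],
  [[0, 0, 0], [0, 0, 0]],
])

```text
time_s: 13.3
position: [0.4529, -0.2037, 0.0439]
tcp_rot: [[-1.0, -0.002, -0.002], [-0.002, 1.0, 0.002], [0.002, 0.002, -1.0]]
force: [-1.7, -0.3, 0.3]
opening: 0.619
grasp_force: 30.0
```

drive_tool([
  [[0, 0, 2], [0, 0, 0]],
  [[0, 0, 0], [0, 0, 0]],
  [[0, 0, 0], [0, 0, 0]],
])

```text
time_s: 13.6
position: [0.454, -0.2053, 0.0431]
tcp_rot: [[-1.0, -0.0, 0.001], [-0.0, 1.0, -0.001], [-0.001, -0.001, -1.0]]
force: [-1.0, 0.2, -0.5]
opening: 0.622
grasp_force: 30.0
```

drive_tool([
  [[0, 0, 1], [0, 0, 0]],
  [[0, 0, 0], [0, 0, 0]],
  [[0, 0, 0], [0, 0, 0]],
])

```text
time_s: 13.9
position: [0.4537, -0.2053, 0.0417]
tcp_rot: [[-1.0, -0.0, 0.0], [-0.0, 1.0, -0.0], [-0.0, -0.0, -1.0]]
force: [0.4, -0.5, 0.3]
opening: 0.624
grasp_force: 30.0
```

drive_tool([
  [[0, 0, 1], [0, 0, 0]],
  [[0, 0, 0], [0, 0, 0]],
  [[0, 0, 0], [0, 0, 0]],
])

```text
time_s: 14.2
position: [0.4537, -0.2054, 0.0405]
tcp_rot: [[-1.0, -0.0, 0.0], [-0.0, 1.0, -0.0], [-0.0, -0.0, -1.0]]
force: [0.5, -0.0, -0.0]
opening: 0.619
grasp_force: 30.0
```

drive_tool([
  [[0, 0, 0.7], [0, 0, 0]],
  [[0, 0, 0], [0, 0, 0]],
  [[0, 0, 0], [0, 0, 0]],
])

```text
time_s: 14.5
position: [0.4538, -0.2053, 0.0405]
tcp_rot: [[-1.0, -0.0, 0.0], [-0.0, 1.0, -0.0], [-0.0, -0.0, -1.0]]
force: [-0.6, -0.3, 5.8]
opening: 0.618
grasp_force: 30.0
```

Dish is down on the block. Release, rise, and go to view the beaker.

drive_tool([
  [[0, 0, 0], [0, 0, 0]],
  [[0, 0, 0], [0, 0, 0]],
  [[0, 0, 0], [0, 0, 0]],
  [[0, 0, 0], [0, 0, 0]],
  [[0, 0, 0], [0, 0, 0]],
], gripper=1)

```text
time_s: 15.0
position: [0.4536, -0.2052, 0.0397]
tcp_rot: [[-1.0, -0.0, -0.0], [-0.0, 1.0, 0.0], [0.0, 0.0, -1.0]]
force: [-0.8, 1.2, -0.4]
opening: 0.958
grasp_force: 0.0
```

drive_tool([
  [[0, 0, -15], [0, 0, 0]],
  [[0, 0, -40], [0, 0, 0]],
  [[0, 0, -40], [0, 0, 0]],
  [[0, 0, -35], [0, 0, 0]],
  [[0, 0, 0], [0, 0, 0]],
])

```text
time_s: 15.5
position: [0.4564, -0.2071, 0.1742]
tcp_rot: [[-1.0, -0.0, 0.008], [-0.001, 1.0, -0.006], [-0.008, -0.006, -1.0]]
force: [0.2, 0.1, 0.5]
opening: 1.0
grasp_force: 0.0
```

drive_tool([
  [[-6, 45, 0], [0, 0, 0]],
  [[-6, 45, 0], [0, 0, 0]],
  [[-6, 45, 0], [0, 0, 0]],
  [[-6, 45, 0], [0, 0, 0]],
  [[-6, 45, 0], [0, 0, 0]],
])

```text
time_s: 16.0
position: [0.483, 0.0216, 0.169]
tcp_rot: [[-1.0, 0.0, -0.002], [0.0, 1.0, 0.0], [0.002, 0.0, -1.0]]
force: [1.0, -0.6, 0.7]
opening: 1.001
grasp_force: 0.0
```

drive_tool([
  [[-15, 0, 0], [0, 0, 0]],
  [[-15, 0, 0], [0, 0, 0]],
  [[0, 0, 0], [0, 0, 0]],
  [[0, 0, 0], [0, 0, 0]],
])

```text
time_s: 16.4
position: [0.5126, 0.0199, 0.1689]
tcp_rot: [[-1.0, -0.0, -0.003], [-0.0, 1.0, 0.0], [0.003, 0.0, -1.0]]
force: [-0.9, 0.2, -0.3]
opening: 1.005
grasp_force: 0.0
```

```bash
python3 - <<'E'
from h import *
print(read_state()["position"],proj("wrist",(.522,.018,.038)),proj("wrist",(.523,.019,.106)))
im=capture("wrist")[:,:,::-1]; cv2.imwrite("pics/w5.png",cv2.resize(im[60:300,160:480],None,fx=2.5,fy=2.5,interpolation=cv2.INTER_CUBIC))
E
```

```text
[0.51256632 0.01989389 0.1689442 ] (np.float64(315.256195503022), np.float64(199.29512972202556)) (np.float64(315.7797693161123), np.float64(224.55103951489764))
```

View pics/w5.png

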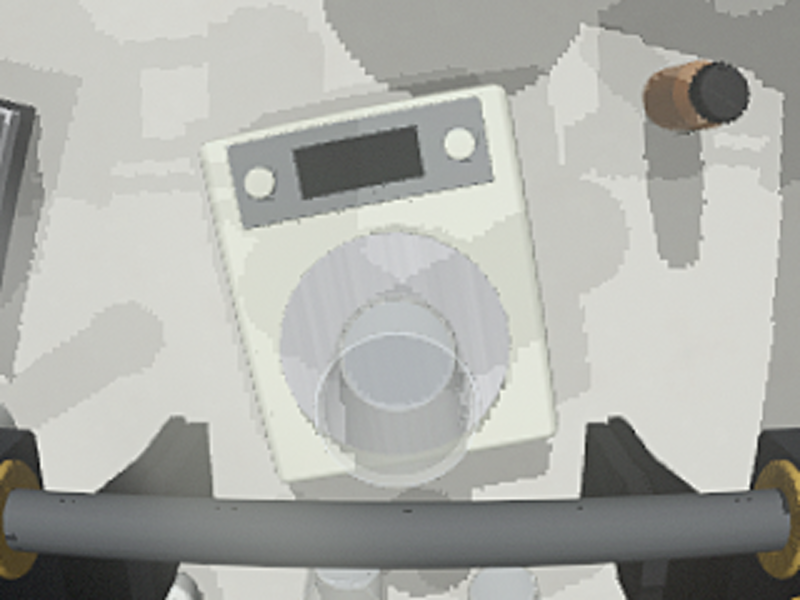

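Beaker rim is at crop (396,411) = px (318.4,224.4), its base at (319.2,200.8), the pan at (318.2,198); the vial stands at upper right.

```bash
python3 - <<'E'
from h import *
k=lambda u,v,z:at("wrist",160+u/2.5,60+v/2.5,z)
print("pan",k(395.5,345,.038),"w",k(511,345,.038)-k(280,345,.038),"base",k(398,352,.04),"rim",k(396,411,.106),"w",k(476,411,.106)-k(316,411,.106),k(395,232,.038))
print("vial",k(720,92,.062)); print(read_state()["position"])
E
```

```text
pan [0.5203007  0.02076967 0.038     ] w [-4.09040660e-05  9.14652416e-02  0.00000000e+00] base [0.52258531 0.02174846 0.04      ] rim [0.52252309 0.02089879 0.106     ] w [-1.78997017e-05  4.97720379e-02  0.00000000e+00] [0.47569001 0.020554   0.038     ]
vial [0.41832423 0.13837884 0.062     ]
[0.51219627 0.01976275 0.16903989]
```

drive_tool([
  [[-10, 0.7, 0], [0, 0, 0]],
  [[0, 0, 35], [0, 0, 0]],
  [[0, 0, 35], [0, 0, 0]],
  [[0, 0, 35], [0, 0, 0]],
  [[0, 0, 11], [0, 0, 0]],
])

```text
time_s: 16.95
position: [0.5216, 0.0204, 0.051]
tcp_rot: [[-1.0, 0.001, -0.006], [0.001, 1.0, 0.001], [0.006, 0.001, -1.0]]
force: [0.3, -0.2, 0.5]
opening: 1.002
grasp_force: 0.0
```

drive_tool([
  [[0, 0, 0], [0, 0, 0]],
  [[0, 0, 0], [0, 0, 0]],
  [[0, 0, 0], [0, 0, 0]],
  [[0, 0, 0], [0, 0, 0]],
  [[0, 0, 0], [0, 0, 0]],
], gripper=0)

```text
time_s: 17.45
position: [0.5244, 0.0204, 0.055]
tcp_rot: [[-1.0, -0.0, 0.002], [-0.0, 1.0, -0.0], [-0.002, -0.0, -1.0]]
force: [-0.5, 0.4, -0.4]
opening: 0.636
grasp_force: 0.0
```

drive_tool([
  [[0, 0, 0], [0, 0, 0]],
  [[0, 0, 0], [0, 0, 0]],
  [[0, 0, 0], [0, 0, 0]],
  [[0, 0, 0], [0, 0, 0]],
])

```text
time_s: 17.85
position: [0.5243, 0.0203, 0.0547]
tcp_rot: [[-1.0, -0.0, 0.002], [-0.0, 1.0, -0.0], [-0.002, -0.0, -1.0]]
force: [-0.5, -0.2, 6.1]
opening: 0.585
grasp_force: 30.0
```

drive_tool([
  [[0, 0, -10], [0, 0, 0]],
  [[0, 0, -20], [0, 0, 0]],
  [[0, 0, -30], [0, 0, 0]],
  [[0, 0, 0], [0, 0, 0]],
])

```text
time_s: 18.25
position: [0.526, 0.0202, 0.1171]
tcp_rot: [[-1.0, -0.0, 0.007], [-0.0, 1.0, -0.001], [-0.007, -0.001, -1.0]]
force: [1.2, -0.0, -0.7]
opening: 0.582
grasp_force: 30.0
```

drive_tool([
  [[31, 20, 0], [0, 0, 0]],
  [[31, 20, 0], [0, 0, 0]],
  [[31, 20, 0], [0, 0, 0]],
  [[31, 20, 0], [0, 0, 0]],
  [[8, 26, 0], [0, 0, 0]],
])

```text
time_s: 18.75
position: [0.3857, 0.1267, 0.1132]
tcp_rot: [[-1.0, 0.001, -0.008], [0.001, 1.0, -0.0], [0.008, -0.0, -1.0]]
force: [-0.2, -1.1, -1.4]
opening: 0.582
grasp_force: 30.0
```

drive_tool([
  [[8, 26, 0], [0, 0, 0]],
  [[8, 26, 0], [0, 0, 0]],
  [[8, 12, 0], [0, 0, 0]],
  [[0, 0, 0], [0, 0, 0]],
  [[0, 0, 0], [0, 0, 0]],
])

```text
time_s: 19.25
position: [0.3674, 0.1903, 0.1136]
tcp_rot: [[-1.0, -0.001, -0.0], [-0.001, 1.0, -0.0], [0.0, -0.0, -1.0]]
force: [-0.9, -0.1, -0.6]
opening: 0.583
grasp_force: 30.0
```

```bash
python3 - <<'E'
from h import *
print(read_state()["position"],proj("wrist",(.3687,.2645,.036)))
im=capture("wrist")[:,:,::-1]; cv2.imwrite("pics/w6.png",cv2.resize(im[80:300,220:540],None,fx=2.5,fy=2.5,interpolation=cv2.INTER_CUBIC))
E
```

```text
[0.36742821 0.19033    0.11364627] (np.float64(406.1132330594749), np.float64(207.31307938378302))
```

View pics/w6.png

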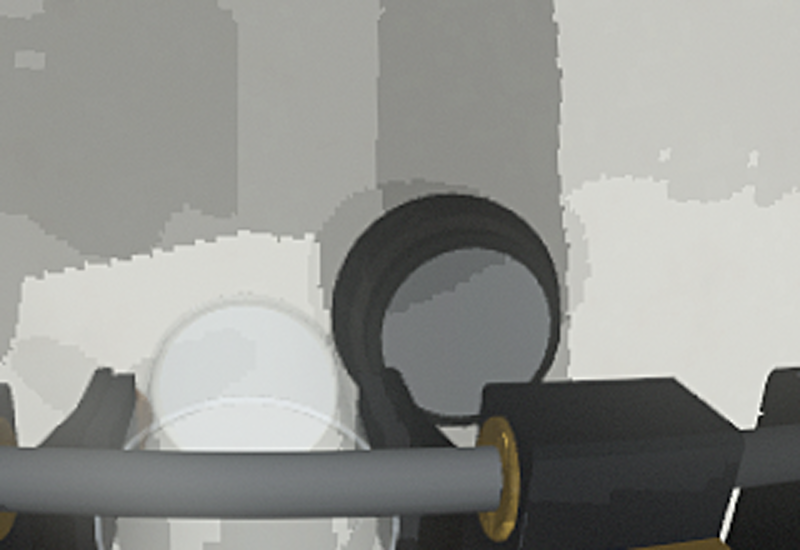

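The stirrer pad is at crop x 382–551, y 247–414, so centre px (406.4,212.4); the beaker is held upright.

```bash
python3 - <<'E'
from h import *
k=lambda u,v,z:at("wrist",220+u/2.5,80+v/2.5,z)
c=k(466.5,331,.036);print(c,k(551,331,.036)-k(382,331,.036),k(466,414,.036)-k(466,247,.036))
p=read_state()["position"];print(p,c-p,"beaker base",k(244,393,p[2]-.0167), k(338,393,p[2]-.0167)-k(150,393,p[2]-.0167))
E
```

```text
[0.3737278 0.2650761 0.036    ] [0.00051181 0.0602003  0.        ] [5.93480957e-02 5.31271784e-03 2.77555756e-17]
[0.36785713 0.19006033 0.11369967] [ 0.00587067  0.07501577 -0.07769967] beaker base [0.3694543  0.19063295 0.09699967] [-6.51957976e-05  4.72114541e-02  0.00000000e+00]
```

drive_tool([
  [[-2, 25, 0], [0, 0, 0]],
  [[-2, 25, 0], [0, 0, 0]],
  [[-2, 25, 0], [0, 0, 0]],
  [[0, 0, 0], [0, 0, 0]],
])

```text
time_s: 19.7
position: [0.3756, 0.2669, 0.114]
tcp_rot: [[-1.0, -0.001, 0.003], [-0.001, 1.0, 0.001], [-0.003, 0.001, -1.0]]
force: [-0.5, -0.9, 0.1]
opening: 0.585
grasp_force: 30.0
```

drive_tool([
  [[0, 0, 20], [0, 0, 0]],
  [[0, 0, 20], [0, 0, 0]],
  [[0, 0, 13], [0, 0, 0]],
  [[0, 0, 4], [0, 0, 0]],
  [[0, 0, 0], [0, 0, 0]],
])

```text
time_s: 20.2
position: [0.3735, 0.2643, 0.0564]
tcp_rot: [[-1.0, 0.001, -0.002], [0.001, 1.0, -0.001], [0.002, -0.001, -1.0]]
force: [-0.7, -0.6, -0.6]
opening: 0.577
grasp_force: 30.0
```

drive_tool([
  [[0, 0, 1], [0, 0, 0]],
  [[0, 0, 0], [0, 0, 0]],
  [[0, 0, 0], [0, 0, 0]],
])

```text
time_s: 20.5
position: [0.374, 0.2655, 0.0564]
tcp_rot: [[-1.0, -0.0, 0.001], [-0.0, 1.0, 0.0], [-0.001, 0.0, -1.0]]
force: [-0.5, 0.1, -1.4]
opening: 0.58
grasp_force: 30.0
```

drive_tool([
  [[0, 0, 1], [0, 0, 0]],
  [[0, 0, 0], [0, 0, 0]],
  [[0, 0, 0], [0, 0, 0]],
])

```text
time_s: 20.8
position: [0.3736, 0.2655, 0.0549]
tcp_rot: [[-1.0, -0.0, 0.0], [-0.0, 1.0, 0.0], [-0.0, 0.0, -1.0]]
force: [-0.1, 0.5, -0.9]
opening: 0.582
grasp_force: 30.0
```

drive_tool([
  [[0, 0, 1.3], [0, 0, 0]],
  [[0, 0, 0], [0, 0, 0]],
  [[0, 0, 0], [0, 0, 0]],
])

```text
time_s: 21.1
position: [0.3735, 0.2654, 0.0535]
tcp_rot: [[-1.0, -0.0, -0.0], [-0.0, 1.0, -0.0], [0.0, -0.0, -1.0]]
force: [0.3, 1.1, -0.2]
opening: 0.577
grasp_force: 30.0
```

drive_tool([
  [[0, 0, 0.8], [0, 0, 0]],
  [[0, 0, 0], [0, 0, 0]],
  [[0, 0, 0], [0, 0, 0]],
])

```text
time_s: 21.4
position: [0.3737, 0.2655, 0.0528]
tcp_rot: [[-1.0, -0.0, 0.0], [-0.0, 1.0, 0.0], [-0.0, 0.0, -1.0]]
force: [0.2, 0.1, 0.1]
opening: 0.581
grasp_force: 30.0
```

drive_tool([
  [[0, 0, 0.8], [0, 0, 0]],
  [[0, 0, 0], [0, 0, 0]],
  [[0, 0, 0], [0, 0, 0]],
])

```text
time_s: 21.7
position: [0.3738, 0.2654, 0.0527]
tcp_rot: [[-1.0, -0.0, 0.001], [-0.0, 1.0, 0.0], [-0.001, 0.0, -1.0]]
force: [-0.8, -2.2, 7.5]
opening: 0.581
grasp_force: 30.0
```

drive_tool([
  [[0, 0, 0.7], [0, 0, 0]],
  [[0, 0, 0], [0, 0, 0]],
  [[0, 0, 0], [0, 0, 0]],
])

```text
time_s: 22.0
position: [0.3738, 0.2654, 0.0526]
tcp_rot: [[-1.0, -0.0, 0.001], [-0.0, 1.0, 0.0], [-0.001, 0.0, -1.0]]
force: [-2.0, -2.7, 14.3]
opening: 0.577
grasp_force: 30.0
```

Contact. Back off slightly, release, rise and go over the vial.

drive_tool([
  [[0, 0, -0.8], [0, 0, 0]],
  [[0, 0, 0], [0, 0, 0]],
])

```text
time_s: 22.2
position: [0.3739, 0.2655, 0.0526]
tcp_rot: [[-1.0, -0.0, 0.001], [-0.0, 1.0, 0.0], [-0.001, 0.0, -1.0]]
force: [-1.2, -1.2, 8.5]
opening: 0.585
grasp_force: 30.0
```

drive_tool([
  [[0, 0, 0], [0, 0, 0]],
  [[0, 0, 0], [0, 0, 0]],
  [[0, 0, 0], [0, 0, 0]],
  [[0, 0, 0], [0, 0, 0]],
  [[0, 0, 0], [0, 0, 0]],
], gripper=1)

```text
time_s: 22.7
position: [0.3735, 0.2654, 0.0518]
tcp_rot: [[-1.0, -0.0, -0.0], [-0.0, 1.0, -0.0], [0.0, -0.0, -1.0]]
force: [0.4, -0.5, 0.2]
opening: 0.94
grasp_force: 0.0
```

drive_tool([
  [[0, 0, -10], [0, 0, 0]],
  [[0, 0, -30], [0, 0, 0]],
  [[0, 0, -40], [0, 0, 0]],
  [[0, 0, -20], [0, 0, 0]],
  [[0, 0, 0], [0, 0, 0]],
])

```text
time_s: 23.2
position: [0.3755, 0.2663, 0.1553]
tcp_rot: [[-1.0, -0.0, 0.007], [-0.0, 1.0, 0.003], [-0.007, 0.003, -1.0]]
force: [0.9, -0.4, -0.3]
opening: 1.002
grasp_force: 0.0
```

drive_tool([
  [[-11, -32, 0], [0, 0, 0]],
  [[-11, -32, 0], [0, 0, 0]],
  [[-11, -31, 0], [0, 0, 0]],
  [[-11, -31, 0], [0, 0, 0]],
  [[0, 0, 0], [0, 0, 0]],
])

```text
time_s: 23.7
position: [0.4189, 0.1367, 0.1515]
tcp_rot: [[-1.0, 0.004, 0.0], [0.004, 1.0, -0.001], [-0.0, -0.001, -1.0]]
force: [0.3, 0.3, 1.3]
opening: 0.998
grasp_force: 0.0
```

```bash
python3 - <<'E'
from h import *
print(read_state()["position"],proj("wrist",(.4175,.1395,.062)))
im=capture("wrist")[:,:,::-1]; cv2.imwrite("pics/w7.png",cv2.resize(im[80:300,220:540],None,fx=2.5,fy=2.5,interpolation=cv2.INTER_CUBIC))
E
```

```text
[0.41890655 0.13669945 0.15150661] (np.float64(320.47378192181776), np.float64(200.0944911015087))
```

View pics/w7.png

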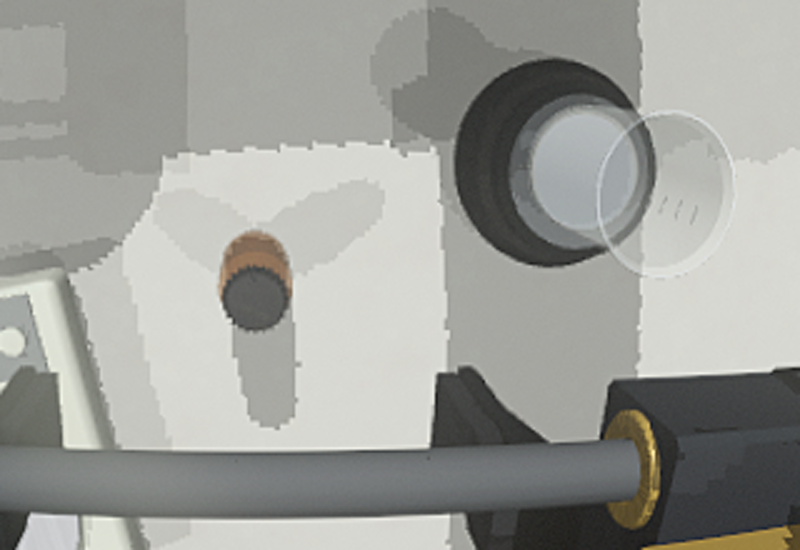

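The beaker base (583,167) sits centred on the pad (580,172); the vial cap at px (322.4,199) matches. Descend on the vial.

drive_tool([
  [[1, 3.5, 40], [0, 0, 0]],
  [[0, 0, 40], [0, 0, 0]],
  [[0, 0, 35], [0, 0, 0]],
  [[0, 0, 20], [0, 0, 0]],
  [[0, 0, 0], [0, 0, 0]],
])

```text
time_s: 24.25
position: [0.4138, 0.1437, 0.0146]
tcp_rot: [[-1.0, -0.001, -0.007], [-0.001, 1.0, -0.0], [0.007, -0.0, -1.0]]
force: [-0.2, 0.4, 0.3]
opening: 0.999
grasp_force: 0.0
```

drive_tool([
  [[0, 0, 0], [0, 0, 0]],
  [[0, 0, 0], [0, 0, 0]],
  [[0, 0, 0], [0, 0, 0]],
  [[0, 0, 0], [0, 0, 0]],
  [[0, 0, 0], [0, 0, 0]],
], gripper=0)

```text
time_s: 24.75
position: [0.4171, 0.143, 0.0178]
tcp_rot: [[-1.0, -0.0, 0.002], [-0.0, 1.0, 0.0], [-0.002, 0.0, -1.0]]
force: [-0.5, -0.4, 0.6]
opening: 0.631
grasp_force: 0.0
```

drive_tool([
  [[0, 0, 0], [0, 0, 0]],
  [[0, 0, 0], [0, 0, 0]],
  [[0, 0, 0], [0, 0, 0]],
  [[0, 0, 0], [0, 0, 0]],
  [[0, 0, 0], [0, 0, 0]],
])

```text
time_s: 25.25
position: [0.4166, 0.1429, 0.017]
tcp_rot: [[-1.0, -0.0, -0.0], [-0.0, 1.0, -0.0], [0.0, -0.0, -1.0]]
force: [0.2, -0.5, 0.8]
opening: 0.304
grasp_force: 30.0
```

drive_tool([
  [[0, 0, -10], [0, 0, 0]],
  [[0, 0, -25], [0, 0, 0]],
  [[0, 0, -30], [0, 0, 0]],
  [[0, 0, -25], [0, 0, 0]],
  [[0, 0, 0], [0, 0, 0]],
])

```text
time_s: 25.75
position: [0.4185, 0.1432, 0.1101]
tcp_rot: [[-1.0, -0.0, 0.007], [-0.0, 1.0, 0.001], [-0.007, 0.001, -1.0]]
force: [1.1, -0.4, -0.2]
opening: 0.306
grasp_force: 30.0
```

drive_tool([
  [[-21, -24.7, 0], [0, 0, 0]],
  [[-21, -24.7, 0], [0, 0, 0]],
  [[-21, -24.7, 0], [0, 0, 0]],
  [[-21, -24.7, 0], [0, 0, 0]],
  [[-21, -24.7, 0], [0, 0, 0]],
])

```text
time_s: 26.25
position: [0.5216, 0.0185, 0.1064]
tcp_rot: [[-1.0, -0.0, -0.002], [-0.0, 1.0, 0.0], [0.002, 0.0, -1.0]]
force: [0.5, -0.3, 0.4]
opening: 0.306
grasp_force: 30.0
```

drive_tool([
  [[0, 0, 0], [0, 0, 0]],
  [[0, 0, 15], [0, 0, 0]],
  [[0, 0, 20], [0, 0, 0]],
  [[0, 0, 13], [0, 0, 0]],
  [[0, 0, 0], [0, 0, 0]],
])

```text
time_s: 26.75
position: [0.5193, 0.0202, 0.0571]
tcp_rot: [[-1.0, -0.001, -0.006], [-0.001, 1.0, 0.001], [0.006, 0.001, -1.0]]
force: [-0.8, 0.7, -0.1]
opening: 0.308
grasp_force: 30.0
```

drive_tool([
  [[0, 0, 1.5], [0, 0, 0]],
  [[0, 0, 0], [0, 0, 0]],
  [[0, 0, 0], [0, 0, 0]],
])

```text
time_s: 27.05
position: [0.5221, 0.0195, 0.0582]
tcp_rot: [[-1.0, -0.0, 0.001], [-0.0, 1.0, -0.0], [-0.001, -0.0, -1.0]]
force: [-0.0, -0.9, -1.2]
opening: 0.31
grasp_force: 30.0
```

drive_tool([
  [[0, 0, 1], [0, 0, 0]],
  [[0, 0, 0], [0, 0, 0]],
  [[0, 0, 0], [0, 0, 0]],
])

```text
time_s: 27.35
position: [0.5217, 0.0194, 0.0568]
tcp_rot: [[-1.0, -0.0, 0.0], [-0.0, 1.0, -0.0], [-0.0, -0.0, -1.0]]
force: [-0.4, -0.1, -0.1]
opening: 0.304
grasp_force: 30.0
```

drive_tool([
  [[0, 0, 1.2], [0, 0, 0]],
  [[0, 0, 0], [0, 0, 0]],
  [[0, 0, 0], [0, 0, 0]],
])

```text
time_s: 27.65
position: [0.5216, 0.0195, 0.0553]
tcp_rot: [[-1.0, -0.0, -0.0], [-0.0, 1.0, 0.0], [0.0, 0.0, -1.0]]
force: [-1.1, 0.1, -1.2]
opening: 0.306
grasp_force: 30.0
```

drive_tool([
  [[0, 0, 0.8], [0, 0, 0]],
  [[0, 0, 0], [0, 0, 0]],
  [[0, 0, 0], [0, 0, 0]],
])

```text
time_s: 27.95
position: [0.5217, 0.0195, 0.055]
tcp_rot: [[-1.0, -0.0, 0.0], [-0.0, 1.0, -0.0], [-0.0, -0.0, -1.0]]
force: [-0.7, 0.1, 5.0]
opening: 0.304
grasp_force: 30.0
```

drive_tool([
  [[0, 0, 0], [0, 0, 0]],
  [[0, 0, 0], [0, 0, 0]],
  [[0, 0, 0], [0, 0, 0]],
  [[0, 0, 0], [0, 0, 0]],
  [[0, 0, 0], [0, 0, 0]],
], gripper=1)

```text
time_s: 28.45
position: [0.5216, 0.0195, 0.0544]
tcp_rot: [[-1.0, -0.0, -0.0], [-0.0, 1.0, 0.0], [0.0, 0.0, -1.0]]
force: [-0.5, -0.1, -0.1]
opening: 0.676
grasp_force: 0.0
```

drive_tool([
  [[0, 0, -10], [0, 0, 0]],
  [[0, 0, -30], [0, 0, 0]],
  [[0, 0, -40], [0, 0, 0]],
  [[0, 0, -40], [0, 0, 0]],
  [[0, 0, 0], [0, 0, 0]],
])

```text
time_s: 28.95
position: [0.5255, 0.019, 0.1803]
tcp_rot: [[-1.0, -0.001, 0.012], [-0.001, 1.0, -0.002], [-0.012, -0.002, -1.0]]
force: [0.1, -0.4, -0.6]
opening: 0.988
grasp_force: 0.0
```

drive_tool([
  [[40, 0, 0], [0, 0, 0]],
  [[40, 0, 0], [0, 0, 0]],
  [[30, 0, 0], [0, 0, 0]],
  [[0, 0, 0], [0, 0, 0]],
  [[0, 0, 0], [0, 0, 0]],
])

```text
time_s: 29.45
position: [0.4117, 0.0194, 0.1748]
tcp_rot: [[-1.0, 0.0, 0.001], [0.0, 1.0, -0.0], [-0.001, -0.0, -1.0]]
force: [-0.1, -0.2, 0.0]
opening: 1.001
grasp_force: 0.0
```

```bash
python3 - <<'E'
from h import *
a=capture("side")[:,:,::-1][120:370,210:450]; b=capture("top")[:,:,::-1][120:290,170:450]
a=cv2.resize(a,None,fx=1.6,fy=1.6,interpolation=cv2.INTER_CUBIC); b=cv2.resize(b,(410,249),interpolation=cv2.INTER_CUBIC)
c=np.zeros((400,800,3),np.uint8); c[:a.shape[0],:384]=a[:400]; c[:249,388:798]=b; cv2.imwrite("pics/end.png",c)
E
```

```text
(no output)
```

View pics/end.png

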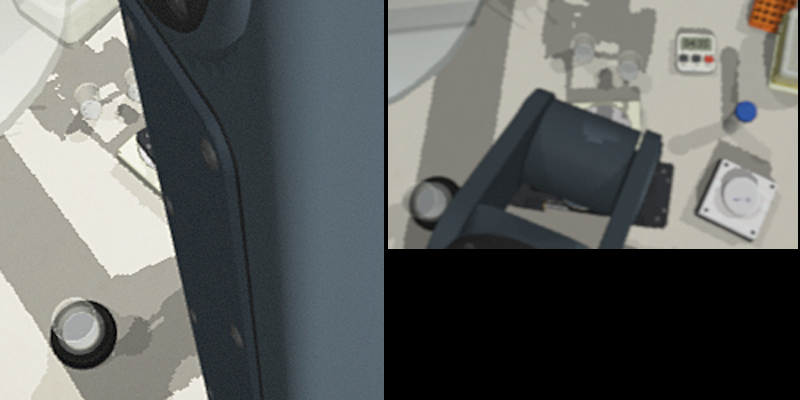

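The picture shows the beaker centred on the stirrer (side crop (82,325)) and the dish on the block (740,195); timer and tube look unmoved. The arm hides the pan, so I swing aside for a last look.

drive_tool([
  [[0, -40, 0], [0, 0, 0]],
  [[0, -40, 0], [0, 0, 0]],
  [[0, -40, 0], [0, 0, 0]],
  [[0, -40, 0], [0, 0, 0]],
  [[0, -40, 0], [0, 0, 0]],
])

```text
time_s: 30.05
position: [0.413, -0.1831, 0.1746]
tcp_rot: [[-1.0, -0.0, 0.001], [-0.0, 1.0, -0.001], [-0.001, -0.001, -1.0]]
force: [-0.0, 0.1, 0.7]
opening: 0.995
grasp_force: 0.0
```

drive_tool([
  [[0, -20, 0], [0, 0, 0]],
  [[0, 0, 0], [0, 0, 0]],
  [[0, 0, 0], [0, 0, 0]],
  [[0, 0, 0], [0, 0, 0]],
  [[0, 0, 0], [0, 0, 0]],
])

```text
time_s: 30.55
position: [0.4116, -0.1992, 0.1745]
tcp_rot: [[-1.0, -0.002, -0.001], [-0.002, 1.0, 0.001], [0.001, 0.001, -1.0]]
force: [-1.1, 0.9, 0.3]
opening: 1.001
grasp_force: 0.0
```

```bash
python3 - <<'E'
from h import *
print(read_state()["position"],proj("top",(.5215,.0195,.1)),proj("side",(.5215,.0195,.1)))
a=capture("side")[:,:,::-1][150:270,250:400]; b=capture("top")[:,:,::-1][160:280,250:400]
cv2.imwrite("pics/end2.png",cv2.resize(np.hstack([a,b]),None,fx=2.6,fy=2.6,interpolation=cv2.INTER_CUBIC))
E
```

```text
[ 0.41163005 -0.19919566  0.17445169] (np.float64(316.70490480489434), np.float64(205.27703256344785)) (np.float64(315.1330100004599), np.float64(197.34012171393218))
```

View pics/end2.png

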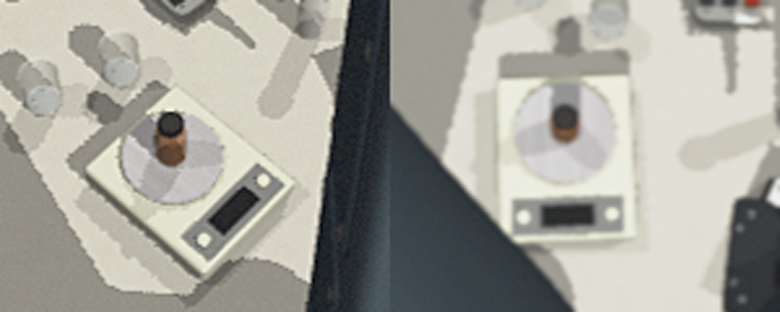

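The vial stands upright with its base at the middle of the pan in both views (cap at (171,124) and (565,117)). Handing in.

```bash
python3 -c "from rig import hand_in; print(hand_in())"
```

```text
the job is handed in; nothing more can be done
None
```

The beaker stands on the stirrer, the petri dish on the cooling block and the vial on the balance pan, each centred and released. The job was handed in at about 31 s; the verdict wasn't shown, and the timer and tube looked unmoved.

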